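# Ready the finger-prick test station

## Task

Make the finger-prick test station ready for the next patient: put the blood meter, the cuvette canister, the dropper bottle and the lancing pen each into the grey holder on the bench whose shape and size is made for it. Set each one down, do not drop it, so that it sits fully down on the holder's floor, the canister and the bottle upright, the meter lying with its screen up and the pen lying flat. Leave the sharps bin and the wipes carton where they stand.

Things in the scene. Friction and masses are not known exactly. Their poses are not given: they have to be found in the camera images.
- meter_c (a point): Handheld blood meter lying flat, screen up: a white rounded box 100 (x) x 56 (y) x 34 (z) mm with a dark screen and three small keys on top, about 170 g. This point is its centre, 17 mm above its underside; x is its long axis, z is up. Taken across its 56 mm width.
- canister_c (a point): Cuvette canister standing upright: a stout white cylinder, diameter 52 mm, 82 mm tall, with a flip lid (a thumb tab stands 7 mm out of the lid at +x, a hinge 2 mm at -x), about 70 g. This point is its centre, 41 mm above its underside; z is up. Which way the tab faces does not matter.
- bottle_c (a point): Dropper bottle of control solution standing upright: slim white cylinder of diameter 32 mm up to 58 mm high, then a shoulder and a narrow pointed cap (diameter 21 mm) up to 90 mm, about 45 g. This point is its centre, 45 mm above its underside; z is up.
- lancing_pen_c (a point): Lancing pen lying on its side: a slim white bar 105 (x) x 20 (y) x 20 (z) mm with rounded edges, a grey dial and a nose at its +x end and a small grey button on top, about 40 g. This point is its centre, 10 mm above its underside; x is its long axis, z is up. Taken across its 20 mm width, near the middle.
- meter_tray_seat (a point): Wide grey tray fixed to the bench, made for the blood meter: recess 114 (x) x 70 (y) mm with a dark floor, outside 124 x 80 mm. This point is the centre of the recess floor, 5 mm above the bench; x along its long side, z up. The rim stands 8 mm above the floor, is 5 mm thick, and has a 50 mm wide gap for the fingers in the middle of each long side. Either way round will do.
- large_cup_seat (a point): Larger of the two grey round holders, fixed to the bench, made for the canister: 88 mm square base plate 5 mm thick with a round collar, inside diameter 66 mm, 5 mm thick, 13 mm high above the plate (18 mm above the bench). This point is the centre of the dark floor inside the collar, 5 mm above the bench; z up.
- small_cup_seat (a point): Smaller of the two grey round holders, fixed to the bench, made for the dropper bottle: 68 mm square base plate 5 mm thick with a round collar, inside diameter 46 mm, 5 mm thick, 13 mm high above the plate (18 mm above the bench). This point is the centre of the dark floor inside the collar, 5 mm above the bench; z up.
- pen_tray_seat (a point): Narrow grey tray fixed to the bench, made for the lancing pen: recess 119 (x) x 34 (y) mm with a dark floor, outside 129 x 44 mm. This point is the centre of the recess floor, 5 mm above the bench; x along its long side, z up. The rim stands 8 mm above the floor, is 5 mm thick, and has a 50 mm wide gap for the fingers in the middle of each long side. Either way round will do.
- sharps_bin: Bystander: small red sharps bin, loose, standing to one side of the work, 88 x 98 mm at its lid, 124 mm tall, 450 g. Origin at the centre of its underside, z up. Leave it where it stands.
- wipes_carton: Bystander: small white carton of wipes with a blue band, loose, standing to the other side of the work, 60 x 80 mm, 85 mm tall (a wipe sticks out of its top to 96 mm), 300 g. Origin at the centre of its underside, z up. Leave it where it stands.
Mind the look-alikes: they are no part of the job. What is shaped like the part that bears meter_tray_seat but purple is not meant.

How it is judged:
By the outcome, as a careful person would: the job done as asked, in the order asked, and still so for the second after the job is handed in, with the robot touching nothing.
It also fails if it takes over 120 s, if anything falls off the work surface, if the arm or the gripper's body presses on something with over 40 N, if the wrist force passes 120 N, or if a joint passes its speed limit or range.

## Robot

A 6-joint arm with a two-finger parallel gripper is mounted at the origin on the work surface. World frame = base frame: x ahead of the robot, y to its left, z up, the work surface at z = 0. Lengths are in mm, angles in rad, forces in N, time in s.
With the tool pointing down it reaches from about 350 to 975 mm from the base axis. Payload 7.1 kg.
Tool frame: the origin (TCP) lies at the very end of the fingers, on their centre line; the grasp point (between the pads) lies 19 mm behind it; x points along the fingers, y is the direction in which the jaws open and shut, and the axes are right-handed (so a half turn about x gives the same grasp; the last joint's range is limited). The gripper opens to 88 mm and grips with 3 to 60 N. Pads are 20 mm wide; open, the fingers measure 115 mm over their backs; the gripper's body (75 mm by 178 mm) begins 61 mm behind the grasp point.
Start: joints at [1.166, 0.423, 1.63, -0, 1.089, -0.019], TCP at [235.155, 579.057, 222.675] pointing down, gripper open.
Joint ranges: [-3, 3], [-0.9, 2.11], [0.09, 2.58], [-1.31, 4.45], [0.11, 2.69], [-2.54, 2.54]. Speed limits (rad/s): [2.39, 2.39, 3.01, 3.14, 3.14, 3.14].

## Interface

Orientations are given as a rotation vector (axis times angle).
In Python, from workcell import ctrl gives the robot as it stands. The module is installed in compiled form; this text tells all that it offers.
- The arm moves only by the tool carry_out, never from a script. Its argument "commands" is a list of rows, each a list of 6 numbers: the shift along the tool's x, y, z in m, then the turn, a rotation vector about the tool's x, y, z in degrees. In form: [[tx, ty, tz, rx, ry, rz], ...]. A call has 1 to 8 rows; each row shifts and turns the pose as measured when the row begins, along the tool's axes as they then stand; what a row does not reach is not made up. A row lasts 1/8 s, in which the tool goes at most 62.5 mm and 10.7 degrees, less where a joint would pass 70% of its speed; a pose out of reach is approached as far as the arm can. A call with a gripper value outside its range is refused whole. "grip" is the closure, from 0 (fully open) to 1 (shut), set as the call begins (left out, the last holds). The fingers move at their own pace and stop on an object; the grip force is fixed at half the most. Time passes only in rows, so rows that do not move let the fingers close. It gives the time, the measured TCP pose, the force and the opening at its end, in the units of the state.
- ctrl.get_obs(): the state, without advancing time (a new reading comes with each control period).
- ctrl.get_image(name): name is "scene" or "top" or "wrist"; returns a dict with "pixels" (400x640x3 uint8, blue, green, red), "intrinsics" (3x3 intrinsics, pixels), "rvec" (rotation vector, rad) and "tvec" (3), from world to camera coordinates, as OpenCV has them. Camera axes: x right, y down, z forward; pixel columns grow to the right and rows downward; lengths in mm; the calibration is good to about 2 mm. The wrist camera is an equidistant fisheye: a pixel r from the principal point sees the ray r / f radians off the axis. A picture is of the moment at which its call begins. There is no depth.
- ctrl.close_job(): hands the job in, once; it reports no verdict.
The state is a dict: "t": time; "qpos": joint angles; "qvel": joint speeds; "joint_torque": joint torques, N m; "ee_pos": TCP position; "orientation": TCP orientation; "ft_force": force on the tool from outside, world axes, zero at the start; "moment": the same for the moment, N m; "width": finger opening in mm.
Only numpy, scipy, OpenCV 4.12 (cv2) and the standard library are available. Lean on these libraries where they do the work, as an engineer would, in place of code of your own. Each camera call takes 0.05 s, during which the arm holds its last target. There are 200 camera calls.

## Working session

There is one attempt and no reset: what is moved stays moved. The work goes in short steps, Python scripts to look and compute and a tool call to move; the robot and the scene stay as the last step left them, time stands still between calls to the robot, and variables do not carry over. Pictures are saved under pics/ and viewed, about 12 in all and at most 16, crops included, and the job is handed in when it is done.

Besides the shell and the picture viewer there is one more tool, called after "Emit:" by a JSON object that holds its "op" and its "data", one argument or row to a line. carry_out: Moves the arm, as the interface text tells. Its arguments: {"type":"object","properties":{"commands":{"type":"array"},"grip":{"type":"number"}},"required":["commands"]}

```bash
mkdir -p pics
cat > h.py <<'E'
import numpy as np, cv2
from workcell import ctrl
def snap(name,fn):
    d=ctrl.get_image(name); cv2.imwrite(f'pics/{fn}.png',d['pixels']); np.savez(f'pics/{fn}.npz',name=name,**{k:np.array(v) for k,v in d.items()}); return d
def load(fn): return dict(np.load(f'pics/{fn}.npz'))
def ray(d,uv):
    K=np.array(d['intrinsics'],float);R=cv2.Rodrigues(np.array(d['rvec'],float).reshape(3))[0];t=np.array(d['tvec'],float).reshape(3)
    uv=np.atleast_2d(np.array(uv,float)); x=(uv-K[:2,2])/[K[0,0],K[1,1]]
    if str(d.get('name',''))=='wrist':
        r=np.linalg.norm(x,axis=1,keepdims=True)+1e-12; v=np.hstack([x/r*np.sin(r),np.cos(r)])
    else: v=np.hstack([x,np.ones((len(x),1))])
    return -R.T@t, v@R
def onplane(d,uv,z):
    c,v=ray(d,uv); return (c+v*((z-c[2])/v[:,2])[:,None])[:,:2]
E
python3 - <<'E'
from h import *
for n in ('top','scene','wrist'):
    d=snap(n,n+'0'); c,v=ray(load(n+'0'),[320,200]); print(n,c.round(),v.round(2))
o=ctrl.get_obs(); print(o)
E
```

```text
top [ 303.   -8. 1435.] [[ 0.12  0.01 -0.99]]
scene [1138. -308. 1023.] [[-0.55  0.25 -0.8 ]]
wrist [156. 612. 383.] [[ 0.29 -0.11 -0.95]]
{'t': 0.15, 'qpos': array([ 1.16598458e+00,  4.23686663e-01,  1.63047019e+00,  1.60993096e-05,
        1.08858728e+00, -1.90053222e-02]), 'qvel': array([-8.90942467e-06, -3.34411605e-03, -1.46766147e-03, -1.25699375e-03,
       -2.55303307e-04,  2.28501920e-03]), 'joint_torque': array([-1.32278110e-03, -5.44981813e+01, -2.73914856e+01,  6.43347809e-02,
        2.05102866e-02, -9.52903019e-05]), 'ee_pos': array([235.00556255, 578.69365177, 222.08431877]), 'orientation': array([ 0.30180165,  1.5497781 , -0.30357427]), 'ft_force': array([-0.44125023,  0.29811432, -0.3244075 ]), 'moment': array([ 0.00264574, -0.00938451, -0.04496619]), 'width': 88.03921682243282}
```

View pics/top0.png

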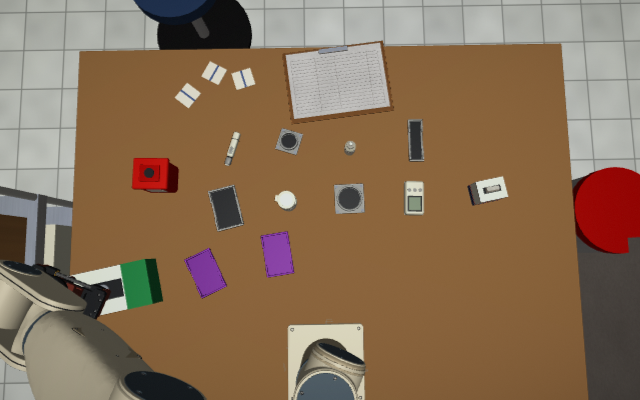

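View pics/scene0.png

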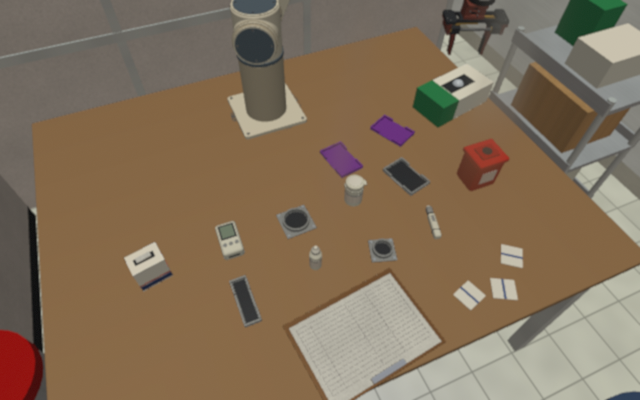

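Top view: pen (232,148), small cup (289,141), bottle (350,147), pen tray (416,140), grey meter tray (226,208), canister (286,200), large cup (349,198), meter (415,198). The bin is at (155,175) and the wipes at (488,190). There are three tray-shaped candidates for the meter. Those at (205,273) and (277,254) are purple, so they are decoys; the grey one at (226,208) is meant.

Run:
```python
from h import *
d=load('top0'); im=d['pixels']; hsv=cv2.cvtColor(im,cv2.COLOR_BGR2HSV)
S=hsv[...,1].astype(int);V=hsv[...,2].astype(int)
def big(m,c,r):
    w=np.zeros_like(m);x,y=c;w[y-r:y+r+1,x-r:x+r+1]=m[y-r:y+r+1,x-r:x+r+1]
    cs,_=cv2.findContours(w,cv2.RETR_EXTERNAL,cv2.CHAIN_APPROX_NONE); return max(cs,key=cv2.contourArea)
dark=((V<75)).astype(np.uint8)*255
nonwood=(S<95).astype(np.uint8)*255
def rep(n,m,c,r,z):
    k=big(m,c,r); p=onplane(d,k.reshape(-1,2),z).astype(np.float32)
    R=cv2.minAreaRect(p); b=cv2.boxPoints(R); e=b[1]-b[0],b[2]-b[1]; L=max(e,key=np.linalg.norm)
    print(n,np.round(R[0],1),'size',np.round(sorted(R[1]),1),'ang long',round(np.degrees(np.arctan2(L[1],L[0]))%180,1))
for n,c,r,z in [('mtray floor',(226,208),26,5),('ptray floor',(416,140),26,5),('lcup floor',(349,198),18,5),('scup floor',(289,141),16,5)]: rep(n,dark,c,r,z)
for n,c,r,z in [('mtray out',(226,208),27,13),('ptray out',(416,140),26,13),('lcup out',(349,198),20,5),('scup out',(289,141),16,5),('meter',(415,198),24,34),('meter@0',(415,198),24,0),('pen',(232,148),22,20),('bottle@0',(350,147),14,0),('bottle@45',(350,147),14,45),('can@82',(286,200),16,82)]: rep(n,nonwood,c,r,z)
a=cv2.resize(im[120:240,190:440],None,fx=3.2,fy=3.2,interpolation=cv2.INTER_CUBIC)
s=load('scene0')['pixels'][150:280,280:460]; s=cv2.resize(s,None,fx=1.7,fy=1.7,interpolation=cv2.INTER_CUBIC)
cv2.imwrite('pics/crop1.png',cv2.vconcat([a,cv2.copyMakeBorder(s[:210],0,0,0,800-s.shape[1],cv2.BORDER_CONSTANT)])); print(a.shape)
```

```text
mtray floor [451.6 293.1] size [ 67.1 114. ] ang long 13.9
ptray floor [ 645.5 -279.6] size [ 31.9 114.3] ang long 179.8
lcup floor [474.9 -74.8] size [59.7 63.1] ang long 178.9
scup floor [653.3 104.4] size [39.4 43.3] ang long 179.5
mtray out [450.7 291.6] size [ 81.7 125.2] ang long 13.8
ptray out [ 645.  -277.8] size [ 45.  129.1] ang long 179.0
lcup out [473.1 -74.7] size [87.9 88.4] ang long 91.9
scup out [649.9 103.4] size [68.3 68.7] ang long 161.6
meter [ 468.3 -262. ] size [55.7 98.2] ang long 178.0
meter@0 [ 472.3 -268.2] size [ 57.1 100.5] ang long 178.0
pen [627. 273.] size [ 22.  105.9] ang long 162.2
bottle@0 [628.1 -80. ] size [33.4 40.2] ang long 179.0
bottle@45 [617.9 -77.7] size [32.4 38.9] ang long 179.0
can@82 [462.3 106. ] size [49.8 64.3] ang long 44.2
(384, 800, 3)
```

View pics/crop1.png

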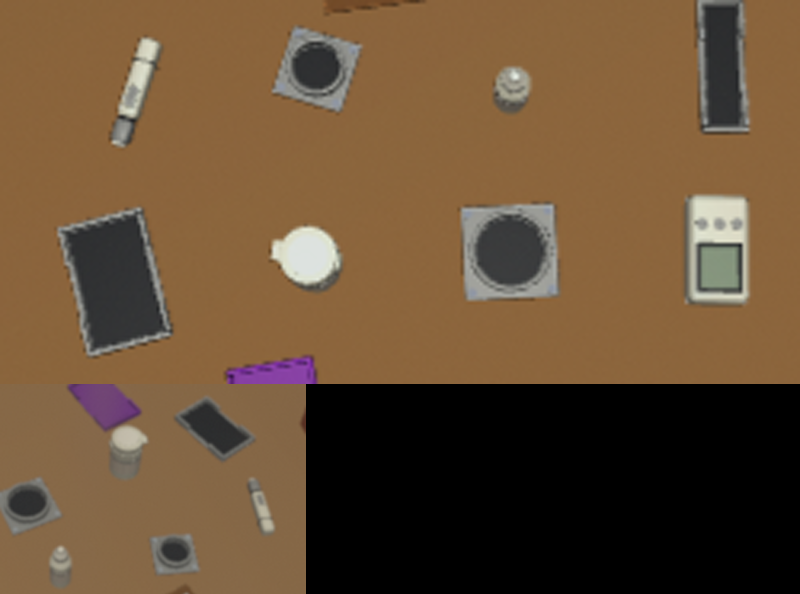

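The crop confirms it: the grey tray at top (226,208) has a dark recess and measures 114x67 mm, as described. The purple ones are decoys. All measured sizes agree with those given, and the canister's tab points to +y. I'll take them in the listed order, meter first.

```bash
cat >> h.py <<'E'
from scipy.spatial.transform import Rotation as Ro
def go(x,y,z,jaw):
    """print move in tool axes to TCP (x,y,z), jaws along world azimuth jaw (deg, mod 180), tool down"""
    o=ctrl.get_obs(); R=Ro.from_rotvec(o['orientation']).as_matrix(); best=None
    for a in (jaw,jaw+180):
        c,s=np.cos(np.radians(a)),np.sin(np.radians(a)); T=np.array([[0,0,-1],[c,s,0]]); T=np.vstack([T,np.cross(T[0],T[1])]).T
        w=np.degrees(Ro.from_matrix(R.T@T).as_rotvec()); 
        print('jaw',a,'shift m',np.round(R.T@(np.array([x,y,z])-o['ee_pos'])/1000,4),'turn deg',np.round(w,2))
    print('t',round(o['t'],2),'pos',o['ee_pos'].round(1),'toolx',R[:,0].round(3),'jaw az',np.degrees(np.arctan2(R[1,1],R[0,1])).round(1),'q',o['qpos'].round(2),'F',o['ft_force'].round(1),'w',round(o['width'],1))
E
python3 -c "
from h import *
go(468,-264,222,88)"
```

```text
jaw 88 shift m [ 0.0009 -0.6931  0.533 ] turn deg [-2.011e+01 -1.000e-02  6.000e-02]
jaw 268 shift m [ 0.0009 -0.6931  0.533 ] turn deg [1.5989e+02 9.0000e-02 2.0000e-02]
t 0.15 pos [235.  578.7 222.1] toolx [-0.    -0.001 -1.   ] jaw az 67.9 q [ 1.17  0.42  1.63  0.    1.09 -0.02] F [-0.4  0.3 -0.3] w 88.0
```

Emit:
{"op": "carry_out", "data": {
  "commands": [
    [0, -0.045, 0.0345, 0, 0, 0],
    [0, -0.045, 0.0345, 0, 0, 0],
    [0, -0.045, 0.0345, 0, 0, 0],
    [0, -0.045, 0.0345, 0, 0, 0],
    [0, -0.045, 0.0345, 0, 0, 0],
    [0, -0.045, 0.0345, 0, 0, 0],
    [0, -0.045, 0.0345, 0, 0, 0],
    [0, -0.045, 0.0345, 0, 0, 0]
  ]
}}

```text
t: 1.15
ee_pos: [357.7, 132.0, 221.2]
orientation: [0.296, 1.549, -0.297]
ft_force: [0.3, 0.6, 0.3]
width: 87.8
```

Emit:
{"op": "carry_out", "data": {
  "commands": [
    [0, -0.045, 0.0345, 0, 0, 0],
    [0, -0.045, 0.0345, 0, 0, 0],
    [0, -0.045, 0.0345, 0, 0, 0],
    [0, -0.045, 0.0345, 0, 0, 0],
    [0, -0.045, 0.0345, 0, 0, 0],
    [0, -0.045, 0.0345, 0, 0, 0],
    [0, 0, 0, -10, 0, 0],
    [0, 0, 0, -10, 0, 0]
  ]
}}

```text
t: 2.15
ee_pos: [452.2, -211.5, 221.9]
orientation: [0.02, 1.566, -0.021]
ft_force: [0.0, 0.8, -0.1]
width: 87.7
```

```bash
python3 -c "
from h import *
go(468,-264,180,88)"
```

```text
jaw 88 shift m [ 0.042 -0.052  0.017] turn deg [0.49 0.29 0.02]
jaw 268 shift m [ 0.042 -0.052  0.017] turn deg [-1.7951e+02 -3.0000e-02  4.6000e-01]
t 2.15 pos [ 452.2 -211.5  221.9] toolx [ 0.005 -0.    -1.   ] jaw az 88.5 q [-0.46  0.24  1.91  0.    0.99 -2.01] F [ 0.   0.8 -0.1] w 87.7
```

Emit:
{"op": "carry_out", "data": {
  "commands": [
    [0, -0.028, 0.009, 0, 0, 0],
    [0, -0.026, 0.008, 0.5, 0, 0],
    [0, 0, 0, 0, 0, 0]
  ]
}}

```text
t: 2.52
ee_pos: [467.6, -267.3, 221.4]
orientation: [0.027, 1.567, -0.026]
ft_force: [0.0, 0.3, -0.6]
width: 87.6
```

```bash
python3 -c "
from h import *
d=snap('wrist','w1');go(468,-264,180,88)
d=load('w1');print(ray(d,[320,200]))"
```

```text
jaw 88 shift m [0.0412 0.0023 0.0007] turn deg [ 0.11  0.18 -0.07]
jaw 268 shift m [0.0412 0.0023 0.0007] turn deg [-1.7989e+02  1.1000e-01  2.9000e-01]
t 2.58 pos [ 467.1 -266.3  221.2] toolx [ 0.003  0.001 -1.   ] jaw az 88.1 q [-0.54  0.3   1.83  0.    1.02 -2.08] F [ 0.3  0.6 -0. ] w 88.0
(array([ 382.18605872, -263.62613437,  382.42641806]), array([[ 0.31918026, -0.00353082, -0.94768745]]))
```

View pics/w1.png

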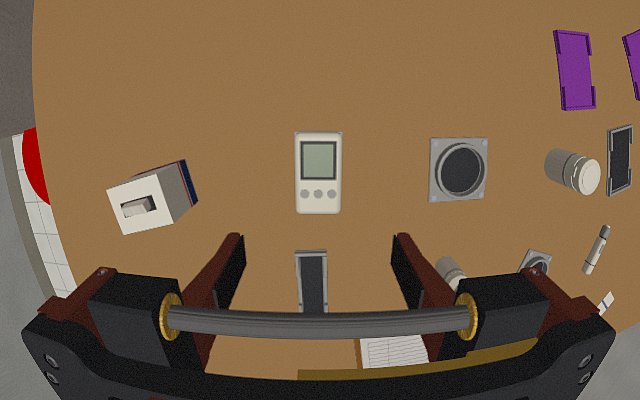

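Wrist view: the meter lies at (318,172), between the wipes at (152,200) and the large cup at (459,170). Next I measure it from here.

```bash
cat >> h.py <<'E'
def blob(d,m,c,r,z,n=''):
    m=m.astype(np.uint8)*255; w=np.zeros_like(m);x,y=c;x0,y0=max(x-r,0),max(y-r,0);w[y0:y+r+1,x0:x+r+1]=m[y0:y+r+1,x0:x+r+1]
    cs,_=cv2.findContours(w,cv2.RETR_EXTERNAL,cv2.CHAIN_APPROX_NONE); k=max(cs,key=cv2.contourArea).reshape(-1,2)
    p=onplane(d,k,z).astype(np.float32); R=cv2.minAreaRect(p); b=cv2.boxPoints(R); L=max((b[1]-b[0],b[2]-b[1]),key=np.linalg.norm)
    print(n,'z',z,np.round(R[0],1),'size',np.round(sorted(R[1]),1),'ang',round(np.degrees(np.arctan2(L[1],L[0]))%180,1),'px',k.min(0),k.max(0)); return p
def masks(d):
    h=cv2.cvtColor(d['pixels'],cv2.COLOR_BGR2HSV).astype(int); return h[...,1],h[...,2]
E
python3 -c "
from h import *
d=load('w1');S,V=masks(d)
blob(d,S<85,(318,172),50,34,'meter')
blob(d,(S<60)&(V>150),(318,172),50,34,'meter bright')
blob(d,V<85,(318,160),28,34,'screen')
blob(d,V<85,(459,170),25,5,'lcup floor')
blob(d,S<85,(459,170),40,5,'lcup plate')
blob(d,V<75,(620,160),19,5,'mtray floor')
"
```

```text
meter z 34 [ 466.9 -266.4] size [55.1 98.3] ang 178.1 px [294 131] [342 213]
meter bright z 34 [ 467.4 -266.5] size [53.5 97.3] ang 178.2 px [294 132] [341 213]
screen z 34 [ 451.4 -265.8] size [39.4 42.2] ang 178.2 px [301 142] [335 178]
lcup floor z 5 [475.8 -71.2] size [65.6 65.9] ang 4.5 px [441 148] [483 195]
lcup plate z 5 [472.3 -77. ] size [88.1 89.9] ang 91.7 px [428 137] [487 202]
mtray floor z 5 [453.  288.3] size [72.6 85.2] ang 11.4 px [609 141] [628 179]
```

Emit:
{"op": "carry_out", "data": {
  "commands": [
    [0.05, 0, 0, 0, 0, 0],
    [0.05, 0, 0, 0, 0, 0],
    [0.05, 0, 0, 0, 0, 0],
    [0.03, 0, 0, 0, 0, 0],
    [0.015, 0, 0, 0, 0, 0],
    [0, 0, 0, 0, 0, 0]
  ]
}}

```text
t: 3.32
ee_pos: [467.6, -261.6, 22.9]
orientation: [0.025, 1.566, -0.023]
ft_force: [0.2, 0.3, -0.3]
width: 87.6
```

```bash
python3 -c "
from h import *
go(467,-266.3,8,88.2)"
```

```text
jaw 88.2 shift m [ 0.0149 -0.0047 -0.0006] turn deg [ 0.07  0.27 -0.07]
jaw 268.2 shift m [ 0.0149 -0.0047 -0.0006] turn deg [-1.7993e+02  1.1000e-01  4.3000e-01]
t 3.33 pos [ 467.6 -261.6   22.9] toolx [ 0.005  0.001 -1.   ] jaw az 88.3 q [-0.53  0.61  1.93  0.01  0.6  -2.08] F [ 0.2  0.3 -0.3] w 87.6
```

Emit:
{"op": "carry_out", "data": {
  "commands": [
    [0.008, -0.005, 0, 0, 0, 0],
    [0.007, 0, 0, 0, 0, 0],
    [0, 0, 0, 0, 0, 0]
  ]
}}

```text
t: 3.7
ee_pos: [469.4, -267.9, 9.8]
orientation: [0.023, 1.562, -0.025]
ft_force: [0.5, -0.1, 0.6]
width: 87.6
```

Emit:
{"op": "carry_out", "data": {
  "commands": [
    [0, 0, 0, 0, 0, 0],
    [0, 0, 0, 0, 0, 0],
    [0, 0, 0, 0, 0, 0],
    [0, 0, 0, 0, 0, 0],
    [0, 0, 0, 0, 0, 0],
    [0, 0, 0, 0, 0, 0]
  ],
  "grip": 1
}}

```text
t: 4.45
ee_pos: [469.9, -268.2, 10.7]
orientation: [0.022, 1.56, -0.025]
ft_force: [-0.2, 0.2, -0.4]
width: 55.9
```

Emit:
{"op": "carry_out", "data": {
  "commands": [
    [-0.02, 0, 0, 0, 0, 0],
    [-0.04, 0, 0, 0, 0, 0],
    [-0.05, 0, 0, 0, 0, 0],
    [-0.05, 0, 0, 0, 0, 0],
    [0, 0, 0, 0, 0, 0]
  ]
}}

```text
t: 5.08
ee_pos: [467.0, -267.1, 173.4]
orientation: [0.024, 1.564, -0.023]
ft_force: [1.0, 0.0, -0.7]
width: 55.9
```

```bash
python3 -c "
from h import *
go(455,290,170,103.9)"
```

```text
jaw 103.9 shift m [ 0.0035  0.5565 -0.0288] turn deg [-15.63   0.36   0.02]
jaw 283.9 shift m [ 0.0035  0.5565 -0.0288] turn deg [ 1.6437e+02  3.0000e-02 -5.2000e-01]
t 5.08 pos [ 467.  -267.1  173.4] toolx [ 0.006  0.    -1.   ] jaw az 88.3 q [-0.54  0.36  1.86  0.    0.91 -2.09] F [ 1.   0.  -0.7] w 55.9
```

Emit:
{"op": "carry_out", "data": {
  "commands": [
    [0, 0.03, -0.002, 0, 0, 0],
    [0, 0.05, -0.003, 0, 0, 0],
    [0, 0.05, -0.003, 0, 0, 0],
    [0, 0.05, -0.003, 0, 0, 0],
    [0, 0.05, -0.003, 0, 0, 0],
    [0, 0.05, -0.003, 0, 0, 0],
    [0, 0.05, -0.003, 0, 0, 0],
    [0, 0.05, -0.003, 0, 0, 0]
  ]
}}

```text
t: 6.08
ee_pos: [448.7, 122.1, 163.0]
orientation: [0.03, 1.579, -0.029]
ft_force: [0.3, -0.7, -1.7]
width: 56.1
```

Emit:
{"op": "carry_out", "data": {
  "commands": [
    [0, 0.05, -0.003, 0, 0, 0],
    [0, 0.05, -0.003, 0, 0, 0],
    [0, 0.04, -0.003, 0, 0, 0],
    [0, 0.02, 0, -8, 0, 0],
    [0, 0, 0, -8, 0, 0],
    [0, 0, 0, 0, 0, 0]
  ]
}}

```text
t: 6.82
ee_pos: [437.9, 288.7, 152.5]
orientation: [-0.204, 1.585, 0.198]
ft_force: [-0.7, -0.1, -2.2]
width: 56.1
```

```bash
python3 -c "
from h import *
d=snap('wrist','w2');go(455,290,170,103.9)
"
```

```text
jaw 103.9 shift m [-0.0179 -0.0029  0.0165] turn deg [ 0.59 -1.36  0.05]
jaw 283.9 shift m [-0.0179 -0.0029  0.0165] turn deg [-1.794e+02 -8.000e-02 -2.130e+00]
t 6.88 pos [437.9 288.6 152.5] toolx [-0.023 -0.007 -1.   ] jaw az 104.5 q [ 0.56  0.38  1.89  0.01  0.89 -1.27] F [-0.8  0.3 -2.5] w 55.7
```

View pics/w2.png

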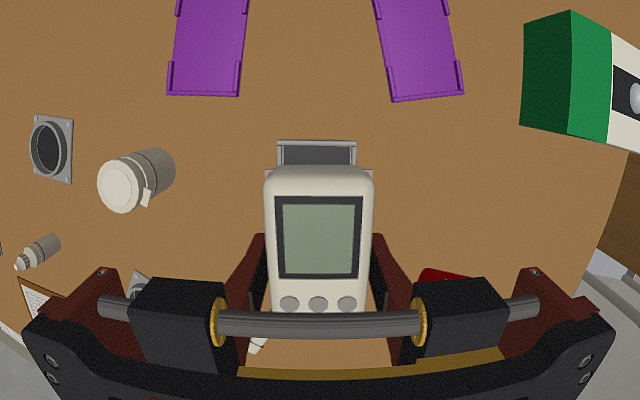

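Wrist view: the meter hangs screen up at (319,235). The near end of the grey tray shows behind it at row 141, columns 277–357.

```bash
python3 -c "
from h import *
d=load('w2');S,V=masks(d)
a,b=onplane(d,[[277,141],[357,141]],13); print(a,b,np.linalg.norm(b-a))
t=b-a; ang=np.degrees(np.arctan2(t[1],t[0])); print('short side az',ang%180); n=np.array([-t[1],t[0]])/np.linalg.norm(t); n*=np.sign(n[0]); print('tray centre',(a+b)/2+62*n)
m=onplane(d,[[318,166],[265,215],[373,215]],152.5+20); print('meter front end, sides',m)
u=blob(d,(S<85),(136,180),45,82,'can')
print('can top',onplane(d,[[121,187]],82), 'lcup'); blob(d,V<85,(48,148),25,5,'lcup floor')
"
```

```text
[400.92561816 238.09257063] [381.03284206 314.19561377] 78.6600007378631
short side az 104.6489313145032
tray centre [450.96383004 291.82362573]
meter front end, sides [[385.90744676 276.0396359 ]
 [416.30264348 256.78442836]
 [402.70677449 308.68132608]]
can z 82 [454.  124.9] size [50.8 93.6] ang 117.6 px [ 97 147] [175 213]
can top [[462.54620415 111.67216832]] lcup
lcup floor z 5 [478.2 -90.5] size [65.6 67.8] ang 2.5 px [ 31 125] [ 58 173]
```

Emit:
{"op": "carry_out", "data": {
  "commands": [
    [0, -0.001, 0.016, 0.5, -1.4, 0],
    [0.03, 0, 0, 0, 0, 0],
    [0.03, 0, 0, 0, 0, 0],
    [0.02, 0, 0, 0, 0, 0],
    [0, 0, 0, 0, 0, 0]
  ]
}}

```text
t: 7.5
ee_pos: [459.2, 290.8, 69.5]
orientation: [-0.18, 1.555, 0.181]
ft_force: [-0.3, -0.0, -1.8]
width: 55.6
```

```bash
python3 -c "
from h import *
go(454,292.7,16,104.1)
"
```

```text
jaw 104.1 shift m [ 0.0534  0.003  -0.005 ] turn deg [-0.94  0.47  0.01]
jaw 284.1 shift m [ 0.0534  0.003  -0.005 ] turn deg [ 1.7906e+02  2.0000e-02 -7.4000e-01]
t 7.5 pos [459.2 290.8  69.5] toolx [ 0.008  0.002 -1.   ] jaw az 103.2 q [ 0.54  0.53  1.9  -0.    0.7  -1.25] F [-0.3 -0.  -1.8] w 55.6
```

Emit:
{"op": "carry_out", "data": {
  "commands": [
    [0.015, 0.003, -0.005, -0.9, 0.5, 0],
    [0.015, 0, 0, 0, 0, 0],
    [0.005, 0, 0, 0, 0, 0],
    [0, 0, 0, 0, 0, 0]
  ]
}}

```text
t: 8.0
ee_pos: [455.3, 293.2, 33.6]
orientation: [-0.191, 1.56, 0.192]
ft_force: [0.2, -0.1, -2.3]
width: 55.6
```

```bash
python3 -c "
from h import *
go(454,292.7,16,104.1)
"
```

```text
jaw 104.1 shift m [ 0.0176 -0.0002 -0.0014] turn deg [-0.11  0.14 -0.04]
jaw 284.1 shift m [ 0.0176 -0.0002 -0.0014] turn deg [ 1.7989e+02 -6.0000e-02 -2.2000e-01]
t 8.0 pos [455.3 293.2  33.6] toolx [ 0.002  0.001 -1.   ] jaw az 104.0 q [ 0.55  0.59  1.91 -0.    0.63 -1.26] F [ 0.2 -0.1 -2.3] w 55.6
```

Emit:
{"op": "carry_out", "data": {
  "commands": [
    [0.008, 0, -0.001, 0, 0, 0],
    [0.004, 0, 0, 0, 0, 0],
    [0.003, 0, 0, 0, 0, 0],
    [0, 0, 0, 0, 0, 0]
  ]
}}

```text
t: 8.5
ee_pos: [454.8, 293.4, 18.3]
orientation: [-0.19, 1.559, 0.193]
ft_force: [0.5, -0.2, -1.8]
width: 55.9
```

Emit:
{"op": "carry_out", "data": {
  "commands": [
    [0.002, 0, 0, 0, 0, 0],
    [0, 0, 0, 0, 0, 0]
  ]
}}

```text
t: 8.75
ee_pos: [455.0, 293.5, 16.4]
orientation: [-0.19, 1.558, 0.193]
ft_force: [-0.2, -0.1, -1.8]
width: 55.9
```

Emit:
{"op": "carry_out", "data": {
  "commands": [
    [0.0015, 0, 0, 0, 0, 0],
    [0, 0, 0, 0, 0, 0]
  ]
}}

```text
t: 9.0
ee_pos: [455.2, 293.7, 16.0]
orientation: [-0.19, 1.558, 0.193]
ft_force: [0.5, -0.0, -1.9]
width: 55.9
```

Emit:
{"op": "carry_out", "data": {
  "commands": [
    [0.0015, 0, 0, 0, 0, 0],
    [0, 0, 0, 0, 0, 0]
  ]
}}

```text
t: 9.25
ee_pos: [455.5, 294.0, 16.0]
orientation: [-0.19, 1.557, 0.194]
ft_force: [-0.9, -0.2, -2.5]
width: 55.9
```

Emit:
{"op": "carry_out", "data": {
  "commands": [
    [0.003, -0.001, 0, 0, 0, 0],
    [0, 0, 0, 0, 0, 0]
  ]
}}

```text
t: 9.5
ee_pos: [456.3, 294.4, 15.6]
orientation: [-0.188, 1.555, 0.195]
ft_force: [-0.7, -0.5, -1.6]
width: 55.7
```

Emit:
{"op": "carry_out", "data": {
  "commands": [
    [0.003, 0, 0, 0, 0, 0],
    [0, 0, 0, 0, 0, 0]
  ]
}}

```text
t: 9.75
ee_pos: [457.1, 294.8, 14.9]
orientation: [-0.188, 1.554, 0.195]
ft_force: [-0.1, 0.3, -1.9]
width: 55.9
```

```bash
python3 -c "
from h import *
go(454,292.7,12,104.1)
"
```

```text
jaw 104.1 shift m [ 0.0028 -0.0013 -0.0036] turn deg [-0.11  0.53 -0.21]
jaw 284.1 shift m [ 0.0028 -0.0013 -0.0036] turn deg [179.88  -0.33  -0.83]
t 9.75 pos [457.1 294.8  14.9] toolx [ 0.008  0.006 -1.   ] jaw az 104.0 q [ 0.55  0.63  1.91  0.    0.59 -1.27] F [-0.1  0.3 -1.9] w 55.9
```

Emit:
{"op": "carry_out", "data": {
  "commands": [
    [0.002, -0.002, -0.003, 0, 0.5, -0.2],
    [0.002, 0, 0, 0, 0, 0]
  ]
}}

```text
t: 10.0
ee_pos: [457.0, 294.5, 14.4]
orientation: [-0.188, 1.557, 0.194]
ft_force: [-10.0, -9.5, 39.2]
width: 55.8
```

Emit:
{"op": "carry_out", "data": {
  "commands": [
    [0.002, 0, 0, 0, 0, 0],
    [0, 0, 0, 0, 0, 0]
  ]
}}

```text
t: 10.25
ee_pos: [457.0, 294.4, 14.6]
orientation: [-0.189, 1.557, 0.194]
ft_force: [-0.6, -0.7, -2.7]
width: 56.0
```

Contact with the floor is at z≈14.5, as expected. Releasing.

Emit:
{"op": "carry_out", "data": {
  "commands": [
    [0, 0, 0, 0, 0, 0],
    [0, 0, 0, 0, 0, 0],
    [0, 0, 0, 0, 0, 0],
    [0, 0, 0, 0, 0, 0]
  ],
  "grip": 0
}}

```text
t: 10.75
ee_pos: [456.8, 294.1, 13.2]
orientation: [-0.189, 1.558, 0.193]
ft_force: [-1.3, 0.7, 0.5]
width: 87.2
```

Emit:
{"op": "carry_out", "data": {
  "commands": [
    [-0.02, 0, 0, 0, 0, 0],
    [-0.05, 0, 0, 0, 0, 0],
    [-0.06, 0, 0, 0, 0, 0],
    [-0.06, 0, 0, 0, 0, 0],
    [0, 0, 0, 0, 0, 0]
  ]
}}

```text
t: 11.38
ee_pos: [455.9, 293.3, 207.3]
orientation: [-0.19, 1.561, 0.193]
ft_force: [0.5, 0.2, -1.3]
width: 87.6
```

```bash
python3 -c "
from h import *
d=snap('wrist','w3');go(462,108,222,0)
"
```

```text
jaw 0 shift m [-0.0171 -0.1808 -0.0372] turn deg [103.96  -0.11   0.13]
jaw 180 shift m [-0.0171 -0.1808 -0.0372] turn deg [-76.04  -0.12  -0.1 ]
t 11.43 pos [454.4 292.4 204.8] toolx [-0.003 -0.001 -1.   ] jaw az 104.0 q [ 0.55  0.32  1.83  0.    0.99 -1.27] F [-0.3  0.3  0.6] w 87.9
```

View pics/w3.png

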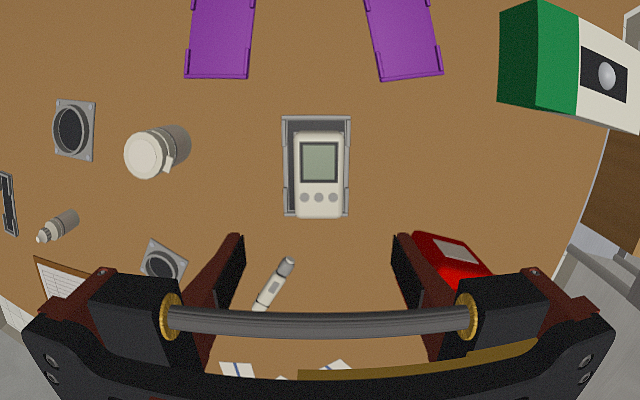

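Wrist view: the meter is in the tray at (319,175), but shifted towards the +x end. I need to check whether it is on the rim.

```bash
python3 -c "
from h import *
d=load('w3');S,V=masks(d)
m=(S<70)&(V>170)
for z in (39,44): blob(d,m,(319,175),48,z,'meter')
a=onplane(d,[[281,116],[351,116],[284,216],[350,216]],13); print('tray corners',a.round(1),'mean',a.mean(0))
print(np.linalg.norm(a[1]-a[0]),np.linalg.norm(a[2]-a[0]),np.linalg.norm(a[3]-a[1]))
blob(d,S<70,(155,155),45,82,'can'); print('can top pts',onplane(d,[[145,154]],82), 'bottle tip',onplane(d,[[41,238]],90))
im=cv2.resize(d['pixels'][100:240,260:380],None,fx=4,fy=4,interpolation=cv2.INTER_CUBIC);cv2.imwrite('pics/c3.png',im)
"
```

```text
meter z 39 [454.2 294.4] size [52.  94.6] ang 14.1 px [294 134] [342 217]
meter z 44 [453. 294.] size [51.2 93.2] ang 14.1 px [294 134] [342 217]
tray corners [[400.9 237.1]
 [381.6 314.7]
 [519.1 266.8]
 [499.3 346.1]] mean [450.21460096 291.19150449]
79.8825568535398 121.90628279384788 121.85068007501422
can z 82 [457.1 122.3] size [50.8 85.6] ang 110.7 px [123 125] [191 178]
can top pts [[461.20490892 109.73250235]] bottle tip [[614.32917385 -69.16110022]]
```

View pics/c3.png

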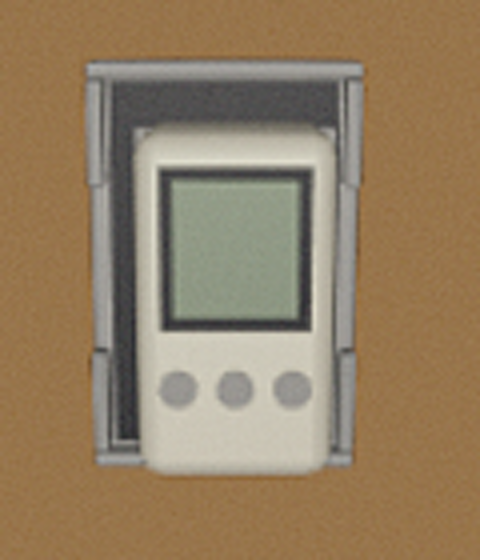

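The meter is inside the recess: 4 mm off centre along x and 2 mm across, against 7 mm of slack, and not raised. Next is the canister.

Emit:
{"op": "carry_out", "data": {
  "commands": [
    [-0.005, -0.045, -0.01, 0, 0, 0],
    [-0.005, -0.05, -0.01, 0, 0, 0],
    [-0.005, -0.045, -0.01, 0, 0, 0],
    [-0.002, -0.04, -0.007, 0, 0, 0],
    [0, 0, 0, 10.5, 0, 0],
    [0, 0, 0, 10.5, 0, 0],
    [0, 0, 0, 10.5, 0, 0],
    [0, 0, 0, 10.5, 0, 0]
  ]
}}

```text
t: 12.42
ee_pos: [453.0, 100.6, 207.1]
orientation: [0.384, 1.56, -0.406]
ft_force: [-0.0, -1.0, 0.1]
width: 87.8
```

Emit:
{"op": "carry_out", "data": {
  "commands": [
    [0, 0, 0, 10.5, 0, 0],
    [0, 0, 0, 10.5, 0, 0],
    [0, 0, 0, 10.5, 0, 0],
    [0, 0, 0, 10.5, 0, 0],
    [0, 0, 0, 0, 0, 0]
  ]
}}

```text
t: 13.05
ee_pos: [446.2, 99.1, 196.8]
orientation: [0.945, 1.376, -1.005]
ft_force: [-1.4, 0.5, -0.3]
width: 87.7
```

```bash
python3 -c "
from h import *
d=snap('wrist','w4');go(462,109,222,20)
"
```

```text
jaw 20 shift m [-0.0261  0.017  -0.0045] turn deg [-1.57 -0.3   2.77]
jaw 200 shift m [-0.0261  0.017  -0.0045] turn deg [178.38   4.31   0.47]
t 13.1 pos [446.1  99.1 196.7] toolx [-0.047 -0.011 -0.999] jaw az 18.4 q [ 0.19  0.24  1.98 -0.    0.97 -0.13] F [-0.9 -0.3 -0.6] w 88.1
```

View pics/w4.png

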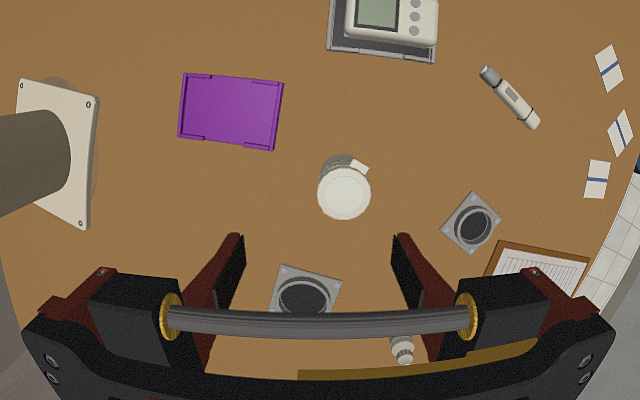

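Wrist view: the canister lid is at about (344,193) with its tab at (360,167). The pen is at (510,97) and the small cup at (471,222).

```bash
python3 -c "
from h import *
d=load('w4');S,V=masks(d)
p=onplane(d,[[317,193],[371,193],[344,220],[326,213],[363,213]],82)
A=np.c_[2*p,np.ones(5)];s=np.linalg.lstsq(A,(p**2).sum(1),rcond=None)[0];print('lid',s[:2],'r',np.sqrt(s[2]+s[:2]@s[:2]),'tab',onplane(d,[[360,167]],80))
blob(d,S<80,(510,97),42,15,'pen')
blob(d,V<80,(471,226),24,5,'scup floor')
blob(d,S<80,(471,222),32,5,'scup plate')
go(*s[:2],150,20)
"
```

```text
lid [464.83484386 105.27927319] r 25.31973659695097 tab [[469.75434916 134.62564849]]
pen z 15 [626.6 270.7] size [ 24.  108.9] ang 162.2 px [479  65] [540 129]
scup floor z 5 [653. 101.] size [37.5 38.9] ang 107.0 px [460 212] [486 239]
scup plate z 5 [650.8 101.7] size [67.6 72.6] ang 162.0 px [439 190] [501 254]
jaw 20 shift m [0.0457 0.022  0.0003] turn deg [-1.57 -0.3   2.77]
jaw 200 shift m [0.0457 0.022  0.0003] turn deg [178.38   4.31   0.47]
t 13.1 pos [446.1  99.1 196.7] toolx [-0.047 -0.011 -0.999] jaw az 18.4 q [ 0.19  0.24  1.98 -0.    0.97 -0.13] F [-0.9 -0.3 -0.6] w 88.1
```

Emit:
{"op": "carry_out", "data": {
  "commands": [
    [0, 0.022, 0, -1.5, 0, 2.8],
    [0.02, 0, 0, 0, 0, 0],
    [0.02, 0, 0, 0, 0, 0],
    [0, 0, 0, 0, 0, 0]
  ]
}}

```text
t: 13.6
ee_pos: [465.8, 106.1, 152.0]
orientation: [0.939, 1.366, -0.937]
ft_force: [-0.7, -0.9, 0.5]
width: 87.6
```

```bash
python3 -c "
from h import *
go(464.8,105.3,30,20)
"
```

```text
jaw 20 shift m [ 0.122  -0.0009  0.0011] turn deg [ 0.86 -0.34  0.13]
jaw 200 shift m [ 0.122  -0.0009  0.0011] turn deg [-179.13   -0.21   -0.53]
t 13.6 pos [465.8 106.1 152. ] toolx [-0.004  0.005 -1.   ] jaw az 20.9 q [ 0.2   0.32  2.    0.01  0.83 -0.17] F [-0.7 -0.9  0.5] w 87.6
```

Emit:
{"op": "carry_out", "data": {
  "commands": [
    [0.03, -0.001, 0.001, 0, -0.3, 0],
    [0.03, 0, 0, 0, 0, 0],
    [0.03, 0, 0, 0, 0, 0],
    [0.02, 0, 0, 0, 0, 0],
    [0, 0, 0, 0, 0, 0]
  ]
}}

```text
t: 14.22
ee_pos: [467.2, 105.4, 41.3]
orientation: [0.929, 1.363, -0.928]
ft_force: [-0.9, 0.2, 0.2]
width: 87.9
```

```bash
python3 -c "
from h import *
go(464.8,105.3,30,20)
"
```

```text
jaw 20 shift m [ 0.0113 -0.0023 -0.0008] turn deg [ 1.51  0.   -0.05]
jaw 200 shift m [ 0.0113 -0.0023 -0.0008] turn deg [-1.7849e+02  8.0000e-02  0.0000e+00]
t 14.22 pos [467.2 105.4  41.3] toolx [ 0.001  0.    -1.   ] jaw az 21.5 q [ 0.2   0.52  2.05  0.    0.57 -0.18] F [-0.9  0.2  0.2] w 87.9
```

Emit:
{"op": "carry_out", "data": {
  "commands": [
    [0.011, -0.003, -0.001, 0, 0, 0],
    [0, 0, 0, 0, 0, 0]
  ]
}}

```text
t: 14.48
ee_pos: [464.8, 105.4, 31.1]
orientation: [0.929, 1.362, -0.925]
ft_force: [-0.5, 0.3, -0.2]
width: 87.8
```

Emit:
{"op": "carry_out", "data": {
  "commands": [
    [0, 0, 0, 0, 0, 0],
    [0, 0, 0, 0, 0, 0],
    [0, 0, 0, 0, 0, 0],
    [0, 0, 0, 0, 0, 0],
    [0, 0, 0, 0, 0, 0],
    [0, 0, 0, 0, 0, 0]
  ],
  "grip": 1
}}

```text
t: 15.22
ee_pos: [465.9, 105.6, 32.7]
orientation: [0.93, 1.36, -0.923]
ft_force: [-0.2, 0.1, -0.5]
width: 51.5
```

Emit:
{"op": "carry_out", "data": {
  "commands": [
    [-0.02, 0, 0, 0, 0, 0],
    [-0.04, 0, 0, 0, 0, 0],
    [-0.04, 0, 0, 0, 0, 0],
    [-0.02, 0, 0, 0, 0, 0],
    [0, 0, 0, 0, 0, 0]
  ]
}}

```text
t: 15.85
ee_pos: [464.6, 105.3, 155.2]
orientation: [0.929, 1.362, -0.925]
ft_force: [0.3, -0.4, -0.9]
width: 51.9
```

```bash
python3 -c "
from h import *
go(475,-75,150,20)
"
```

```text
jaw 20 shift m [ 0.0051 -0.0568  0.1715] turn deg [ 1.61  0.03 -0.2 ]
jaw 200 shift m [ 0.0051 -0.0568  0.1715] turn deg [-1.7839e+02  3.1000e-01  4.0000e-02]
t 15.85 pos [464.6 105.3 155.2] toolx [ 0.003  0.001 -1.   ] jaw az 21.6 q [ 0.2   0.31  2.01  0.    0.83 -0.18] F [ 0.3 -0.4 -0.9] w 51.9
```

Emit:
{"op": "carry_out", "data": {
  "commands": [
    [0, -0.012, 0.035, 0, 0, 0],
    [0, -0.014, 0.042, 0, 0, 0],
    [0, -0.014, 0.042, 0, 0, 0],
    [0, -0.012, 0.036, 0, 0, 0],
    [0, 0, 0, 0, 0, 0]
  ]
}}

```text
t: 16.48
ee_pos: [471.5, -61.7, 149.7]
orientation: [0.926, 1.368, -0.926]
ft_force: [-0.7, 0.0, 0.2]
width: 51.8
```

```bash
python3 -c "
from h import *
d=snap('wrist','w5');go(473.3,-75.2,60,20);S,V=masks(d)
"
```

```text
jaw 20 shift m [ 0.0896 -0.0032  0.0146] turn deg [ 1.79 -0.17  0.12]
jaw 200 shift m [ 0.0896 -0.0032  0.0146] turn deg [-178.21   -0.18   -0.26]
t 16.52 pos [471.1 -60.6 149.7] toolx [-0.003  0.002 -1.   ] jaw az 21.8 q [-0.15  0.32  2.01  0.    0.82 -0.54] F [-1.   0.3 -1.2] w 51.6
```

View pics/w5.png

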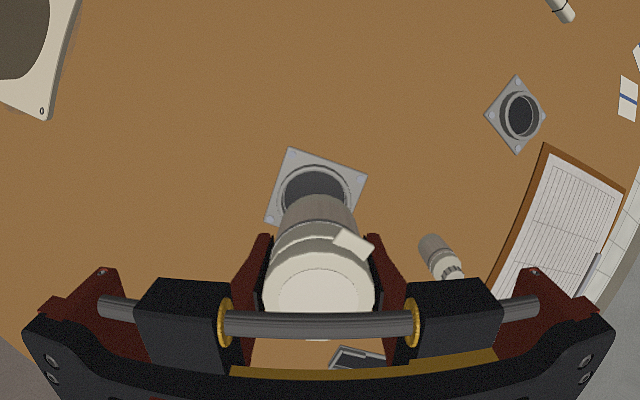

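Wrist view: the canister hangs upright over the large cup. Plate corners show at (290,147), (366,176) and (264,221), and the bottle is at (440,255).

```bash
python3 -c "
from h import *
d=load('w5')
p=onplane(d,[[290,147],[366,176],[264,221]],5);print(p,np.linalg.norm(p[1]-p[0]),np.linalg.norm(p[2]-p[0]),'centre',(p[1]+p[2])/2)
"
```

```text
[[ 431.04108317  -34.7700245 ]
 [ 513.75262181  -33.71091606]
 [ 432.50525325 -119.8819169 ]] 82.71831922100463 85.12448544576598 centre [473.12893753 -76.79641648]
```

Emit:
{"op": "carry_out", "data": {
  "commands": [
    [0.02, -0.003, 0.015, 0, 0, 0],
    [0.03, 0, 0, 0, 0, 0],
    [0.02, 0, 0, 0, 0, 0],
    [0, 0, 0, 0, 0, 0]
  ]
}}

```text
t: 17.02
ee_pos: [472.4, -71.6, 75.6]
orientation: [0.923, 1.374, -0.924]
ft_force: [-0.6, 0.1, -0.1]
width: 51.9
```

```bash
python3 -c "
from h import *
go(473.2,-75.7,60,20)
"
```

```text
jaw 20 shift m [ 0.0156 -0.0008  0.0042] turn deg [ 1.96 -0.3   0.25]
jaw 200 shift m [ 0.0156 -0.0008  0.0042] turn deg [-178.04   -0.39   -0.47]
t 17.02 pos [472.4 -71.6  75.6] toolx [-0.006  0.003 -1.   ] jaw az 22.0 q [-0.18  0.46  2.04  0.    0.66 -0.56] F [-0.6  0.1 -0.1] w 51.9
```

Emit:
{"op": "carry_out", "data": {
  "commands": [
    [0.008, 0, 0.0045, 0, -0.3, 0.3],
    [0.008, 0, 0, 0, 0, 0],
    [0.006, 0, 0, 0, 0, 0],
    [0.005, 0, 0, 0, 0, 0]
  ]
}}

```text
t: 17.52
ee_pos: [475.4, -74.9, 48.5]
orientation: [0.923, 1.364, -0.919]
ft_force: [-0.8, 0.3, -0.6]
width: 51.8
```

```bash
python3 -c "
from h import *
go(473.2,-75.7,38,20)
"
```

```text
jaw 20 shift m [ 0.0105 -0.0024 -0.0001] turn deg [ 2.05  0.09 -0.22]
jaw 200 shift m [ 0.0105 -0.0024 -0.0001] turn deg [-1.7795e+02  3.3000e-01  1.4000e-01]
t 17.52 pos [475.4 -74.9  48.5] toolx [ 0.004 -0.    -1.   ] jaw az 22.1 q [-0.18  0.51  2.04  0.    0.59 -0.57] F [-0.8  0.3 -0.6] w 51.8
```

Emit:
{"op": "carry_out", "data": {
  "commands": [
    [0.005, -0.0025, 0, 0, 0, -0.2],
    [0.003, 0, 0, 0, 0, 0],
    [0, 0, 0, 0, 0, 0]
  ]
}}

```text
t: 17.9
ee_pos: [472.9, -76.0, 39.8]
orientation: [0.92, 1.366, -0.922]
ft_force: [0.3, -0.1, -1.7]
width: 52.1
```

Emit:
{"op": "carry_out", "data": {
  "commands": [
    [0.002, 0, 0, 0, 0, 0],
    [0.001, 0, 0, 0, 0, 0]
  ]
}}

```text
t: 18.15
ee_pos: [473.1, -76.1, 37.6]
orientation: [0.92, 1.365, -0.922]
ft_force: [-6.2, -0.6, 22.5]
width: 51.6
```

Emit:
{"op": "carry_out", "data": {
  "commands": [
    [0.001, 0, 0, 0, 0, 0],
    [0.001, 0, 0, 0, 0, 0]
  ]
}}

```text
t: 18.4
ee_pos: [473.1, -76.1, 37.7]
orientation: [0.921, 1.365, -0.922]
ft_force: [-4.1, 0.7, 13.4]
width: 51.6
```

Contact with the floor at z=37.7, just as computed. Releasing and lifting.

Emit:
{"op": "carry_out", "data": {
  "commands": [
    [0, 0, 0, 0, 0, 0],
    [0, 0, 0, 0, 0, 0],
    [0, 0, 0, 0, 0, 0],
    [0, 0, 0, 0, 0, 0]
  ],
  "grip": 0
}}

```text
t: 18.9
ee_pos: [473.6, -76.2, 38.0]
orientation: [0.921, 1.364, -0.921]
ft_force: [0.7, -1.1, 0.1]
width: 86.4
```

Emit:
{"op": "carry_out", "data": {
  "commands": [
    [-0.02, 0, 0, 0, 0, 0],
    [-0.05, 0, 0, 0, 0, 0],
    [-0.05, 0, 0, 0, 0, 0],
    [-0.04, 0, 0, 0, 0, 0],
    [0, 0, 0, 0, 0, 0]
  ]
}}

```text
t: 19.52
ee_pos: [472.8, -75.8, 201.6]
orientation: [0.92, 1.367, -0.923]
ft_force: [0.1, -0.7, 1.1]
width: 87.7
```

```bash
python3 -c "
from h import *
go(619,-74,200,20)
d=load('top0');print('tip',onplane(d,[[350.0,143.5]],90))
s=load('scene0')
c1,v1=ray(d,[350.2,143.3]);c2,v2=ray(s,[316,246]);A=np.c_[v1[0],-v2[0]];k=np.linalg.lstsq(A,c2-c1,rcond=None)[0];print(c1+k[0]*v1[0],c2+k[1]*v2[0])
"
```

```text
jaw 20 shift m [0.0015 0.1362 0.0531] turn deg [2.03 0.06 0.05]
jaw 200 shift m [0.0015 0.1362 0.0531] turn deg [-1.7797e+02 -8.0000e-02  9.0000e-02]
t 19.52 pos [472.8 -75.8 201.6] toolx [-0.001 -0.001 -1.   ] jaw az 22.0 q [-0.18  0.24  1.96 -0.    0.94 -0.57] F [ 0.1 -0.7  1.1] w 87.7
tip [[619.24096466 -77.0960018 ]]
[619.99297522 -77.71773445  89.22914831] [619.38578088 -79.33313981  89.16982801]
```

Emit:
{"op": "carry_out", "data": {
  "commands": [
    [0, 0.035, 0.014, 0, 0, 0],
    [0, 0.045, 0.017, 0, 0, 0],
    [0, 0.04, 0.016, 0, 0, 0],
    [0, 0.015, 0.008, 0, 0, 0],
    [0, 0, 0, 0, 0, 0]
  ]
}}

```text
t: 20.15
ee_pos: [618.8, -75.6, 194.1]
orientation: [0.918, 1.375, -0.927]
ft_force: [-1.3, 0.7, -1.1]
width: 87.8
```

```bash
python3 -c "
from h import *
d=snap('wrist','w6');go(619.5,-77.7,200,20)
"
```

```text
jaw 20 shift m [-0.006   0.0006  0.0026] turn deg [ 2.01 -0.21  0.55]
jaw 200 shift m [-0.006   0.0006  0.0026] turn deg [-177.99   -0.85   -0.33]
t 20.2 pos [617.9 -75.5 194. ] toolx [-0.01  0.   -1.  ] jaw az 22.0 q [-0.14  0.46  1.65 -0.    1.05 -0.52] F [-0.2  0.1 -0.9] w 88.0
```

View pics/w6.png

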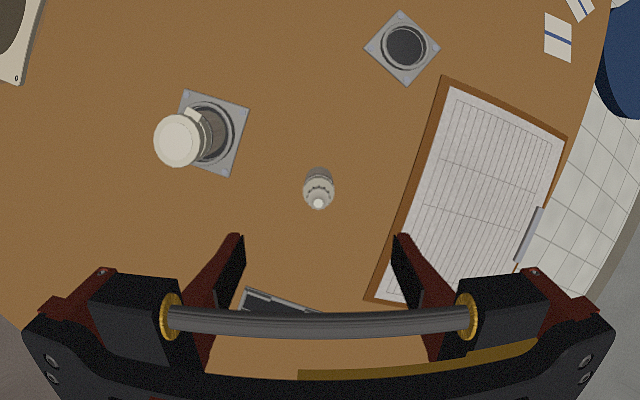

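Wrist view: the canister stands upright in the large cup. The bottle tip is at (319,203) and the small cup at (403,48).

```bash
python3 -c "
from h import *
d=load('w6');S,V=masks(d)
print('tip',onplane(d,[[319,203]],90),'shoulder',onplane(d,[[319,186]],62))
blob(d,S<75,(402,48),42,5,'scup plate')
p=onplane(d,[[401,10],[440,47],[407,87],[364,47]],5);print(p,p.mean(0))
q=onplane(d,[[177,140]],87);print('can lid',q)
go(619.5,-77.7,35,20)
"
```

```text
tip [[621.24732141 -80.01104951]] shoulder [[618.02801359 -72.49481214]]
scup plate z 5 [649.8 100.8] size [67.5 67.5] ang 72.1 px [363   9] [440  87]
[[631.20485014 142.30431965]
 [690.10861845 122.5197979 ]
 [672.08181003  59.61597899]
 [609.27648419  81.28169336]] [650.6679407  101.43044748]
can lid [[475.37104972 -74.01255088]]
jaw 20 shift m [0.159  0.0022 0.0032] turn deg [ 2.01 -0.21  0.55]
jaw 200 shift m [0.159  0.0022 0.0032] turn deg [-177.99   -0.85   -0.33]
t 20.2 pos [617.9 -75.5 194. ] toolx [-0.01  0.   -1.  ] jaw az 22.0 q [-0.14  0.46  1.65 -0.    1.05 -0.52] F [-0.2  0.1 -0.9] w 88.0
```

Emit:
{"op": "carry_out", "data": {
  "commands": [
    [0.03, 0.002, 0.003, 2, 0, 0.5],
    [0.04, 0, 0, 0, 0, 0],
    [0.04, 0, 0, 0, 0, 0],
    [0.025, 0, 0, 0, 0, 0],
    [0, 0, 0, 0, 0, 0]
  ]
}}

```text
t: 20.82
ee_pos: [613.2, -76.8, 53.6]
orientation: [0.95, 1.363, -0.952]
ft_force: [0.4, 0.4, 0.1]
width: 88.1
```

```bash
python3 -c "
from h import *
go(620,-78,24,20)
"
```

```text
jaw 20 shift m [0.0296 0.0061 0.0036] turn deg [-0.1  -0.37  0.34]
jaw 200 shift m [0.0296 0.0061 0.0036] turn deg [179.9    0.53   0.58]
t 20.82 pos [613.2 -76.8  53.6] toolx [-0.008  0.004 -1.   ] jaw az 19.9 q [-0.15  0.64  1.73  0.    0.78 -0.5 ] F [0.4 0.4 0.1] w 88.1
```

Emit:
{"op": "carry_out", "data": {
  "commands": [
    [0.01, 0.006, 0.0035, 0, -0.4, 0.3],
    [0.01, 0, 0, 0, 0, 0],
    [0.008, 0, 0, 0, 0, 0],
    [0, 0, 0, 0, 0, 0]
  ]
}}

```text
t: 21.32
ee_pos: [621.4, -78.4, 26.6]
orientation: [0.95, 1.35, -0.949]
ft_force: [-0.0, 0.9, -0.1]
width: 88.0
```

```bash
python3 -c "
from h import *
go(620,-78,24,20)
"
```

```text
jaw 20 shift m [ 0.0026 -0.0012 -0.0009] turn deg [-0.11  0.16 -0.17]
jaw 200 shift m [ 0.0026 -0.0012 -0.0009] turn deg [179.89  -0.26  -0.25]
t 21.32 pos [621.4 -78.4  26.6] toolx [ 0.004 -0.002 -1.   ] jaw az 19.9 q [-0.14  0.69  1.72 -0.    0.73 -0.49] F [-0.   0.9 -0.1] w 88.0
```

Good enough; closing and lifting. My target is the small cup, centred at (650.3,101.5).

Emit:
{"op": "carry_out", "data": {
  "commands": [
    [0.001, -0.0012, 0, 0, 0, 0],
    [0, 0, 0, 0, 0, 0],
    [0, 0, 0, 0, 0, 0],
    [0, 0, 0, 0, 0, 0],
    [0, 0, 0, 0, 0, 0],
    [0, 0, 0, 0, 0, 0],
    [0, 0, 0, 0, 0, 0],
    [0, 0, 0, 0, 0, 0]
  ],
  "grip": 1
}}

```text
t: 22.32
ee_pos: [621.0, -78.9, 26.7]
orientation: [0.95, 1.348, -0.948]
ft_force: [-0.2, 0.3, 0.7]
width: 31.6
```

Emit:
{"op": "carry_out", "data": {
  "commands": [
    [-0.02, 0, 0, 0, 0, 0],
    [-0.03, 0, 0, 0, 0, 0],
    [-0.03, 0, 0, 0, 0, 0],
    [-0.01, 0, 0, 0, 0, 0],
    [0, 0, 0, 0, 0, 0]
  ]
}}

```text
t: 22.95
ee_pos: [620.8, -78.7, 122.8]
orientation: [0.951, 1.347, -0.947]
ft_force: [0.1, -1.1, -1.4]
width: 31.9
```

```bash
python3 -c "
from h import *
go(650.3,101.5,110,20)
"
```

```text
jaw 20 shift m [ 0.0126  0.089  -0.1595] turn deg [-0.1   0.24 -0.33]
jaw 200 shift m [ 0.0126  0.089  -0.1595] turn deg [179.9   -0.51  -0.38]
t 22.95 pos [620.8 -78.7 122.8] toolx [ 0.007 -0.002 -1.   ] jaw az 19.9 q [-0.14  0.54  1.7  -0.    0.89 -0.49] F [ 0.1 -1.1 -1.4] w 31.9
```

Emit:
{"op": "carry_out", "data": {
  "commands": [
    [0, 0.02, -0.035, 0, 0, 0],
    [0, 0.025, -0.045, 0, 0, 0],
    [0, 0.024, -0.043, 0, 0, 0],
    [0, 0.02, -0.036, 0, 0, 0],
    [0, 0, 0, 0, 0, 0]
  ]
}}

```text
t: 23.58
ee_pos: [648.7, 105.0, 117.4]
orientation: [0.95, 1.351, -0.953]
ft_force: [0.3, -0.7, -1.4]
width: 31.7
```

```bash
python3 -c "
from h import *
d=snap('wrist','w7');go(650.3,101.5,60,20)
"
```

```text
jaw 20 shift m [0.0572 0.0014 0.0025] turn deg [-0.31  0.16  0.1 ]
jaw 200 shift m [0.0572 0.0014 0.0025] turn deg [ 1.7969e+02  1.5000e-01 -2.5000e-01]
t 23.62 pos [648.2 103.6 117.2] toolx [-0.001 -0.003 -1.   ] jaw az 19.7 q [ 0.14  0.59  1.62 -0.    0.93 -0.2 ] F [ 0.5 -1.1 -0.1] w 31.8
```

View pics/w7.png

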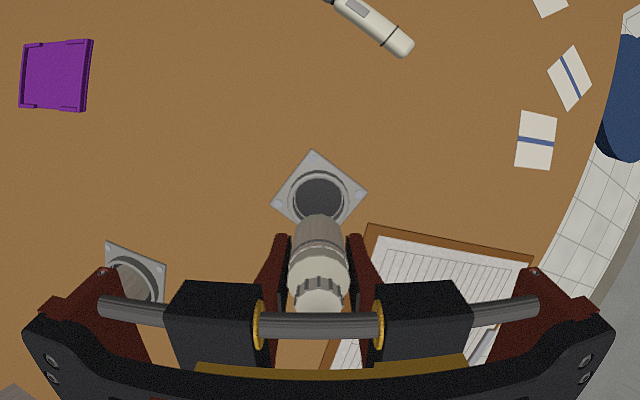

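Wrist view: the bottle hangs upright above the small cup. Plate corners show at (312,150), (367,190) and (271,200).

```bash
python3 -c "
from h import *
d=load('w7')
p=onplane(d,[[312,149],[368,190],[270,200]],5);print(p,np.linalg.norm(p[1]-p[0]),np.linalg.norm(p[2]-p[0]),'centre',(p[1]+p[2])/2)
"
```

```text
[[629.74990302 143.20590678]
 [691.44814631 124.92739746]
 [608.6184315   84.64393499]] 64.34887045547518 62.257880052003784 centre [650.03328891 104.78566622]
```

Emit:
{"op": "carry_out", "data": {
  "commands": [
    [0.02, 0.001, 0.002, 0, 0, 0],
    [0.02, 0, 0, 0, 0, 0],
    [0.012, 0, 0, 0, 0, 0],
    [0, 0, 0, 0, 0, 0]
  ]
}}

```text
t: 24.12
ee_pos: [647.5, 97.5, 58.7]
orientation: [0.95, 1.353, -0.962]
ft_force: [0.2, -0.2, 0.2]
width: 31.8
```

```bash
python3 -c "
from h import *
go(650.3,101.5,32,20)
"
```

```text
jaw 20 shift m [ 0.0267  0.0041 -0.0029] turn deg [-0.54  0.13  0.4 ]
jaw 200 shift m [ 0.0267  0.0041 -0.0029] turn deg [179.46   0.63  -0.2 ]
t 24.12 pos [647.5  97.5  58.7] toolx [-0.006 -0.004 -1.   ] jaw az 19.5 q [ 0.13  0.67  1.64 -0.    0.84 -0.2 ] F [ 0.2 -0.2  0.2] w 31.8
```

Emit:
{"op": "carry_out", "data": {
  "commands": [
    [0.006, 0.0045, -0.004, -0.5, 0.1, 0.4],
    [0.006, 0, 0, 0, 0, 0],
    [0.005, 0, 0, 0, 0, 0]
  ]
}}

```text
t: 24.5
ee_pos: [651.7, 102.9, 41.8]
orientation: [0.95, 1.352, -0.947]
ft_force: [0.0, 0.2, 0.0]
width: 31.3
```

```bash
python3 -c "
from h import *
go(650.2,102.5,32,20)
"
```

```text
jaw 20 shift m [ 0.0098 -0.0016 -0.0001] turn deg [-0.03  0.04 -0.15]
jaw 200 shift m [ 0.0098 -0.0016 -0.0001] turn deg [ 1.7997e+02 -2.4000e-01 -7.0000e-02]
t 24.5 pos [651.7 102.9  41.8] toolx [ 0.003  0.    -1.   ] jaw az 20.0 q [ 0.14  0.7   1.64 -0.    0.8  -0.21] F [0.  0.2 0. ] w 31.3
```

Emit:
{"op": "carry_out", "data": {
  "commands": [
    [0.004, -0.001, 0, 0, 0, 0],
    [0.003, 0, 0, 0, 0, 0],
    [0.001, 0, 0, 0, 0, 0]
  ]
}}

```text
t: 24.88
ee_pos: [650.8, 102.7, 33.4]
orientation: [0.95, 1.352, -0.947]
ft_force: [-0.5, 0.3, -1.0]
width: 31.4
```

Emit:
{"op": "carry_out", "data": {
  "commands": [
    [0.002, 0, 0, 0, 0, 0],
    [0.001, 0, 0, 0, 0, 0]
  ]
}}

```text
t: 25.12
ee_pos: [651.0, 102.8, 31.7]
orientation: [0.95, 1.352, -0.946]
ft_force: [-4.7, 0.1, 12.9]
width: 31.5
```

Emit:
{"op": "carry_out", "data": {
  "commands": [
    [0.001, 0, 0, 0, 0, 0],
    [0.001, 0, 0, 0, 0, 0]
  ]
}}

```text
t: 25.38
ee_pos: [651.0, 102.8, 31.7]
orientation: [0.95, 1.352, -0.946]
ft_force: [-4.3, -0.9, 7.6]
width: 31.8
```

Floor contact at z=31.7, as computed. Releasing and lifting.

Emit:
{"op": "carry_out", "data": {
  "commands": [
    [0, 0, 0, 0, 0, 0],
    [0, 0, 0, 0, 0, 0],
    [0, 0, 0, 0, 0, 0],
    [0, 0, 0, 0, 0, 0]
  ],
  "grip": 0
}}

```text
t: 25.88
ee_pos: [651.5, 102.8, 32.0]
orientation: [0.95, 1.351, -0.946]
ft_force: [-0.0, 0.7, -0.0]
width: 67.8
```

Emit:
{"op": "carry_out", "data": {
  "commands": [
    [-0.02, 0, 0, 0, 0, 0],
    [-0.05, 0, 0, 0, 0, 0],
    [-0.05, 0, 0, 0, 0, 0],
    [-0.04, 0, 0, 0, 0, 0],
    [0, 0, 0, 0, 0, 0]
  ]
}}

```text
t: 26.5
ee_pos: [651.4, 102.9, 201.8]
orientation: [0.952, 1.349, -0.944]
ft_force: [0.7, -0.7, 0.0]
width: 87.8
```

```bash
python3 -c "
from h import *
go(626.8,271.5,190,72)
"
```

```text
jaw 72 shift m [ 0.0118  0.0344 -0.1669] turn deg [-52.02   0.27  -0.32]
jaw 252 shift m [ 0.0118  0.0344 -0.1669] turn deg [127.98  -0.38  -0.32]
t 26.5 pos [651.4 102.9 201.8] toolx [ 0.007  0.001 -1.   ] jaw az 20.0 q [ 0.14  0.49  1.57 -0.    1.07 -0.21] F [ 0.7 -0.7  0. ] w 87.8
```

Emit:
{"op": "carry_out", "data": {
  "commands": [
    [0, 0.01, -0.042, 0, 0, 0],
    [0, 0.01, -0.045, 0, 0, 0],
    [0, 0.009, -0.045, 0, 0, 0],
    [0, 0.007, -0.037, 0, 0, 0],
    [0, 0, 0, -10, 0, 0],
    [0, 0, 0, -10.5, 0, 0],
    [0, 0, 0, -10.5, 0, 0],
    [0, 0, 0, -10.5, 0, 0]
  ]
}}

```text
t: 27.5
ee_pos: [622.6, 278.1, 198.9]
orientation: [0.378, 1.536, -0.381]
ft_force: [-0.2, -0.2, 0.8]
width: 87.7
```

Emit:
{"op": "carry_out", "data": {
  "commands": [
    [0, 0, 0, -10.5, 0, 0],
    [0, 0, 0, 0, 0, 0]
  ]
}}

```text
t: 27.75
ee_pos: [621.3, 277.6, 197.5]
orientation: [0.231, 1.56, -0.237]
ft_force: [0.5, -0.2, -0.1]
width: 87.9
```

```bash
python3 -c "
from h import *
d=snap('wrist','w8');go(626.8,271.5,100,72)
t=load('top0');S,V=masks(t);h=cv2.cvtColor(t['pixels'],cv2.COLOR_BGR2HSV)
blob(t,(S>150)&((h[...,0]<8)|(h[...,0]>172)),(155,175),30,124,'bin')
"
```

```text
jaw 72 shift m [ 0.0974 -0.0038  0.0072] turn deg [ 0.81 -0.06  0.23]
jaw 252 shift m [ 0.0974 -0.0038  0.0072] turn deg [-1.7919e+02 -3.5000e-01 -1.0000e-01]
t 27.8 pos [621.2 277.6 197.4] toolx [-0.002 -0.003 -1.   ] jaw az 72.8 q [ 0.4   0.53  1.51 -0.    1.1  -0.87] F [0.9 0.9 0.4] w 87.9
bin z 124 [532.3 463.1] size [ 94.7 126.2] ang 89.0 px [132 158] [178 192]
```

View pics/w8.png

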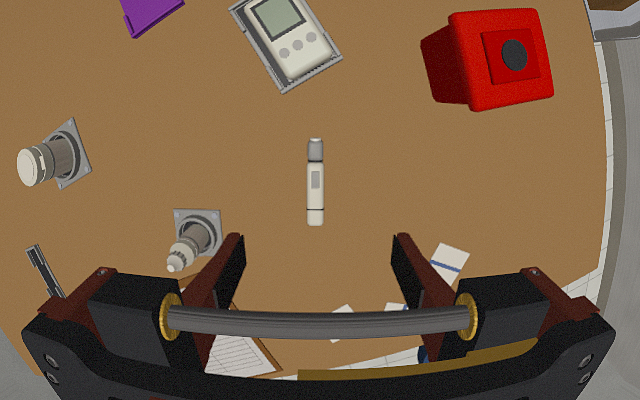

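Wrist view: the meter lies in its tray, and the canister and bottle stand in their cups. The pen is at (315,182), along the image vertical, and the bin at (487,60) is well clear.

```bash
python3 -c "
from h import *
d=load('w8');S,V=masks(d)
blob(d,S<80,(315,182),50,15,'pen15');blob(d,S<80,(315,182),50,10,'pen10')
"
```

```text
pen15 z 15 [627.8 271.5] size [ 19.9 105.5] ang 163.3 px [306 137] [323 225]
pen10 z 10 [629.1 271.1] size [ 20.2 107. ] ang 163.3 px [306 137] [323 225]
```

Emit:
{"op": "carry_out", "data": {
  "commands": [
    [0.03, -0.004, 0.008, 0, 0, 0.2],
    [0.05, 0, 0, 0, 0, 0],
    [0.05, 0, 0, 0, 0, 0],
    [0.03, 0, 0, 0, 0, 0],
    [0, 0, 0, 0, 0, 0]
  ]
}}

```text
t: 28.42
ee_pos: [628.3, 271.3, 33.9]
orientation: [0.252, 1.556, -0.25]
ft_force: [-0.5, 0.5, 0.1]
width: 88.1
```

```bash
python3 -c "
from h import *
go(627.9,271.5,4,73)
"
```

```text
jaw 73 shift m [ 0.0299  0.     -0.0005] turn deg [-1.32  0.01 -0.05]
jaw 253 shift m [ 0.0299  0.     -0.0005] turn deg [ 1.7868e+02 -8.0000e-02 -2.0000e-02]
t 28.43 pos [628.3 271.3  33.9] toolx [ 0.001  0.001 -1.   ] jaw az 71.7 q [ 0.39  0.74  1.57  0.    0.83 -0.86] F [-0.5  0.5  0.1] w 88.1
```

Emit:
{"op": "carry_out", "data": {
  "commands": [
    [0.012, 0, 0, -1.3, 0, 0],
    [0.008, 0, 0, 0, 0, 0],
    [0.006, 0, 0, 0, 0, 0],
    [0, 0, 0, 0, 0, 0]
  ]
}}

```text
t: 28.92
ee_pos: [630.8, 272.4, 10.2]
orientation: [0.237, 1.553, -0.231]
ft_force: [1.1, 0.7, 1.3]
width: 87.7
```

```bash
python3 -c "
from h import *
go(627.9,271.5,4,73)
"
```

```text
jaw 73 shift m [ 0.0062 -0.0017 -0.0025] turn deg [-0.11  0.26 -0.26]
jaw 253 shift m [ 0.0062 -0.0017 -0.0025] turn deg [179.89  -0.4   -0.41]
t 28.93 pos [630.8 272.4  10.2] toolx [ 0.006  0.003 -1.   ] jaw az 72.9 q [ 0.39  0.77  1.57  0.    0.79 -0.88] F [1.1 0.7 1.3] w 87.7
```

Emit:
{"op": "carry_out", "data": {
  "commands": [
    [0.004, -0.002, -0.0025, 0, 0.3, -0.3],
    [0.003, 0, 0, 0, 0, 0]
  ]
}}

```text
t: 29.18
ee_pos: [628.3, 271.4, 4.0]
orientation: [0.234, 1.558, -0.235]
ft_force: [0.1, 0.1, -0.9]
width: 87.8
```

Emit:
{"op": "carry_out", "data": {
  "commands": [
    [0, 0, 0, 0, 0, 0],
    [0, 0, 0, 0, 0, 0],
    [0, 0, 0, 0, 0, 0],
    [0, 0, 0, 0, 0, 0],
    [0, 0, 0, 0, 0, 0],
    [0, 0, 0, 0, 0, 0],
    [0, 0, 0, 0, 0, 0],
    [0, 0, 0, 0, 0, 0]
  ],
  "grip": 1
}}

```text
t: 30.18
ee_pos: [628.4, 271.5, 4.1]
orientation: [0.235, 1.557, -0.234]
ft_force: [-0.4, 0.2, 0.8]
width: 19.8
```

Emit:
{"op": "carry_out", "data": {
  "commands": [
    [-0.02, 0, 0, 0, 0, 0],
    [-0.04, 0, 0, 0, 0, 0],
    [-0.05, 0, 0, 0, 0, 0],
    [-0.05, 0, 0, 0, 0, 0],
    [0, 0, 0, 0, 0, 0]
  ]
}}

```text
t: 30.8
ee_pos: [628.9, 271.7, 174.0]
orientation: [0.236, 1.555, -0.233]
ft_force: [0.1, 0.2, 0.0]
width: 19.8
```

```bash
python3 -c "
from h import *
go(645.2,-278.6,165,89.4)
"
```

```text
jaw 89.4 shift m [ 0.0085 -0.5212  0.1776] turn deg [-16.52   0.15  -0.08]
jaw 269.4 shift m [ 0.0085 -0.5212  0.1776] turn deg [ 1.6348e+02 -1.2000e-01 -2.2000e-01]
t 30.8 pos [628.9 271.7 174. ] toolx [ 0.003  0.001 -1.   ] jaw az 72.9 q [ 0.39  0.56  1.52 -0.    1.05 -0.88] F [0.1 0.2 0. ] w 19.8
```

Emit:
{"op": "carry_out", "data": {
  "commands": [
    [0, -0.03, 0.01, 0, 0, 0],
    [0, -0.045, 0.0155, 0, 0, 0],
    [0, -0.045, 0.0155, 0, 0, 0],
    [0, -0.045, 0.0155, 0, 0, 0],
    [0, -0.045, 0.0155, 0, 0, 0],
    [0, -0.045, 0.0155, 0, 0, 0],
    [0, -0.045, 0.0155, 0, 0, 0],
    [0, -0.045, 0.0155, 0, 0, 0]
  ]
}}

```text
t: 31.8
ee_pos: [638.1, -99.9, 174.3]
orientation: [0.231, 1.558, -0.228]
ft_force: [-0.4, 0.9, -1.2]
width: 19.5
```

Emit:
{"op": "carry_out", "data": {
  "commands": [
    [0, -0.045, 0.0155, 0, 0, 0],
    [0, -0.045, 0.0155, 0, 0, 0],
    [0, -0.04, 0.013, 0, 0, 0],
    [0, -0.03, 0.01, 0, 0, 0],
    [0, 0, 0, -8, 0, 0],
    [0, 0, 0, -8.5, 0, 0],
    [0, 0, 0, 0, 0, 0]
  ]
}}

```text
t: 32.67
ee_pos: [638.8, -278.0, 171.5]
orientation: [0.006, 1.576, 0.001]
ft_force: [0.1, 0.8, -0.7]
width: 19.7
```

```bash
python3 -c "
from h import *
d=snap('wrist','w9');go(645.2,-278.6,100,89.4)
"
```

```text
jaw 89.4 shift m [ 0.0714 -0.001   0.0068] turn deg [ 0.33 -0.3  -0.25]
jaw 269.4 shift m [ 0.0714 -0.001   0.0068] turn deg [-179.67    0.39   -0.46]
t 32.73 pos [ 638.8 -277.9  171.5] toolx [-0.005  0.004 -1.   ] jaw az 89.7 q [-0.43  0.58  1.49  0.    1.08 -2.  ] F [-0.4 -0.4 -1. ] w 19.8
```

View pics/w9.png

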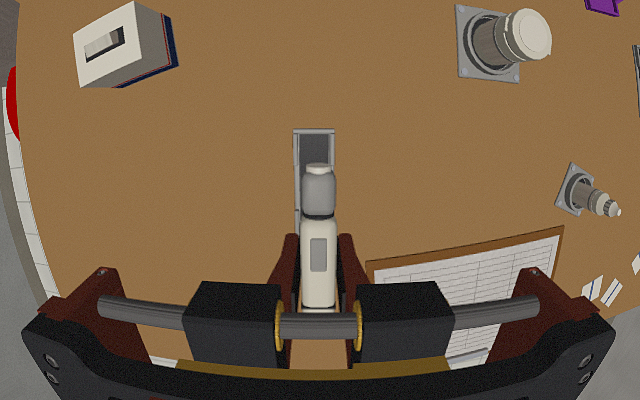

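Wrist view: the pen is held level with its button up at (319,235). The near end of the pen tray is at row 129, columns 293–335.

```bash
python3 -c "
from h import *
d=load('w9')
a,b=onplane(d,[[293,129],[335,129]],13); print(a,b,np.linalg.norm(b-a)); print('side pts left',onplane(d,[[293.5,132],[295.5,215]],13))
m=(a+b)/2; t=b-a; n=np.array([t[1],-t[0]])/np.linalg.norm(t); n*=np.sign(n[0]); print('centre',m+64.5*n)
print('pen front', onplane(d,[[317,163]],171.5+6),'sides',onplane(d,[[303,190],[335,190]],171.5+6))
"
```

```text
[ 582.38406497 -302.08523009] [ 582.58065298 -258.77202568] 43.31365053161553
side pts left [[ 585.52525349 -301.61486646]
 [ 676.86984579 -301.44016805]]
centre [ 646.98169463 -280.72137455]
pen front [[ 585.79141424 -277.49472071]] sides [[ 600.16928629 -284.87928433]
 [ 600.22681356 -268.09758324]]
```

Emit:
{"op": "carry_out", "data": {
  "commands": [
    [0.03, -0.002, 0.007, 0, -0.3, -0.3],
    [0.04, 0, 0, 0, 0, 0],
    [0.04, 0, 0, 0, 0, 0],
    [0.02, 0, 0, 0, 0, 0],
    [0, 0, 0, 0, 0, 0]
  ]
}}

```text
t: 33.35
ee_pos: [647.0, -279.0, 39.7]
orientation: [0.012, 1.568, -0.015]
ft_force: [0.6, -0.2, -0.8]
width: 20.0
```

```bash
python3 -c "
from h import *
go(646.3,-280,9,89.6)
"
```

```text
jaw 89.6 shift m [ 0.0307 -0.0009 -0.0008] turn deg [-0.56  0.14  0.1 ]
jaw 269.6 shift m [ 0.0307 -0.0009 -0.0008] turn deg [ 1.7944e+02  1.6000e-01 -2.3000e-01]
t 33.35 pos [ 647.  -279.    39.7] toolx [ 0.002 -0.002 -1.   ] jaw az 89.0 q [-0.42  0.75  1.52 -0.    0.86 -1.98] F [ 0.6 -0.2 -0.8] w 20.0
```

Emit:
{"op": "carry_out", "data": {
  "commands": [
    [0.01, -0.001, -0.001, -0.5, 0, 0],
    [0.006, 0, 0, 0, 0, 0],
    [0.004, 0, 0, 0, 0, 0],
    [0, 0, 0, 0, 0, 0]
  ]
}}

```text
t: 33.85
ee_pos: [648.5, -281.2, 22.5]
orientation: [0.003, 1.563, -0.01]
ft_force: [0.7, 0.2, -0.6]
width: 19.8
```

```bash
python3 -c "
from h import *
go(646.3,-280,9,89.6)
"
```

```text
jaw 89.6 shift m [ 0.0135  0.0012 -0.0023] turn deg [-0.09  0.46  0.24]
jaw 269.6 shift m [ 0.0135  0.0012 -0.0023] turn deg [179.91   0.38  -0.72]
t 33.85 pos [ 648.5 -281.2   22.5] toolx [ 0.008 -0.004 -1.   ] jaw az 89.5 q [-0.43  0.78  1.53 -0.    0.83 -1.99] F [ 0.7  0.2 -0.6] w 19.8
```

Emit:
{"op": "carry_out", "data": {
  "commands": [
    [0.006, 0.001, -0.0025, 0, 0.5, 0.2],
    [0.004, 0, 0, 0, 0, 0],
    [0.001, 0, 0, 0, 0, 0]
  ]
}}

```text
t: 34.22
ee_pos: [646.3, -280.4, 11.5]
orientation: [0.006, 1.571, -0.008]
ft_force: [-1.0, 0.1, -0.2]
width: 19.4
```

Emit:
{"op": "carry_out", "data": {
  "commands": [
    [0.0015, 0, 0, 0, 0, 0],
    [0.001, 0, 0, 0, 0, 0]
  ]
}}

```text
t: 34.48
ee_pos: [646.3, -280.4, 9.1]
orientation: [0.006, 1.571, -0.008]
ft_force: [-2.4, 0.7, 6.2]
width: 19.8
```

Contact at z=9.1, the height expected. Releasing and lifting.

Emit:
{"op": "carry_out", "data": {
  "commands": [
    [0, 0, 0, 0, 0, 0],
    [0, 0, 0, 0, 0, 0],
    [0, 0, 0, 0, 0, 0],
    [0, 0, 0, 0, 0, 0],
    [0, 0, 0, 0, 0, 0],
    [0, 0, 0, 0, 0, 0]
  ],
  "grip": 0
}}

```text
t: 35.22
ee_pos: [646.7, -280.5, 9.4]
orientation: [0.006, 1.57, -0.008]
ft_force: [0.6, -0.0, 0.1]
width: 76.3
```

Emit:
{"op": "carry_out", "data": {
  "commands": [
    [-0.02, 0, 0, 0, 0, 0],
    [-0.05, 0, 0, 0, 0, 0],
    [-0.06, 0, 0, 0, 0, 0],
    [-0.06, 0, 0, 0, 0, 0],
    [0, 0, -0.05, 0, 0, 0],
    [0, 0, -0.05, 0, 0, 0],
    [0, 0, 0, 0, 0, 0]
  ]
}}

```text
t: 36.1
ee_pos: [546.1, -280.0, 215.0]
orientation: [0.002, 1.562, -0.011]
ft_force: [1.1, 0.3, 0.5]
width: 88.3
```

```bash
python3 -c "
from h import *
d=snap('wrist','w10');snap('scene','s10');t=snap('top','t10');go(646.3,-280,9,89.6)
S,V=masks(load('w10'))
a=d['pixels'];b=cv2.resize(load('s10')['pixels'][120:340,110:470],(640,391));c=load('t10')['pixels'][100:240,110:530]
cv2.imwrite('pics/fin.png',np.vstack([cv2.resize(c,(800,267)),np.hstack([cv2.resize(b,(400,244)),cv2.resize(a,(400,244))])]))
"
```

```text
jaw 89.6 shift m [0.2063 0.0024 0.0944] turn deg [0.03 0.6  0.37]
jaw 269.6 shift m [0.2063 0.0024 0.0944] turn deg [-179.97   -0.58    0.94]
t 36.25 pos [ 549.7 -280.5  214.3] toolx [ 0.01  -0.007 -1.   ] jaw az 89.6 q [-0.49  0.42  1.66 -0.    1.05 -2.05] F [ 0.4 -0.5  0.5] w 87.9
```

View pics/fin.png

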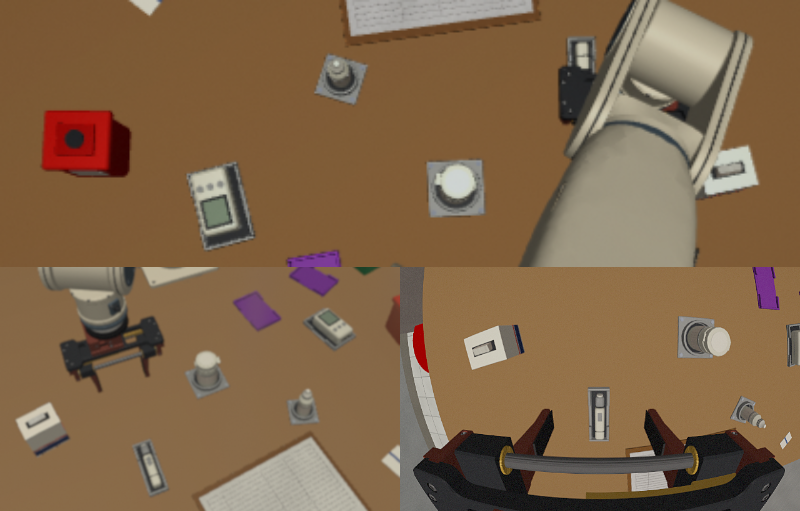

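All four sit in their holders and the bystanders are unmoved. Before handing in, I'll check the meter's height at both ends, to rule out an end riding on the rim.

```bash
python3 -c "
from h import *
def tri(f1,p1,f2,p2):
    c1,v1=ray(load(f1),p1);c2,v2=ray(load(f2),p2);k=np.linalg.lstsq(np.c_[v1[0],-v2[0]],c2-c1,rcond=None)[0];return (c1+k[0]*v1[0]).round(1),(c2+k[1]*v2[0]).round(1)
print('key mid w3-w8',tri('w3',[318.7,197],'w8',[299,45]))
P={}
for f,c,r in (('t10',(226,208),28),('s10',(406,176),28),('w3',(319,162),30)):
    d=load(f);h=cv2.cvtColor(d['pixels'],cv2.COLOR_BGR2HSV).astype(int)
    m=((h[...,0]>40)&(h[...,0]<80)&(h[...,1]>18)&(h[...,2]>80)).astype(np.uint8)
    w=np.zeros_like(m);w[c[1]-r:c[1]+r,c[0]-r:c[0]+r]=m[c[1]-r:c[1]+r,c[0]-r:c[0]+r]
    n,l,s,ce=cv2.connectedComponentsWithStats(w);i=1+s[1:,4].argmax();P[f]=ce[i];print(f,ce[i].round(1),s[i])
for a,b in (('t10','s10'),('w3','s10'),('w3','t10')): print('screen',a,b,tri(a,P[a],b,P[b]))
d=load('w10');S,V=masks(d)
blob(d,(S<60)&(V>110),(319,236),45,20,'pen+rim')
"
```

```text
key mid w3-w8 (array([477.9, 300.7,  35. ]), array([477.7, 301.6,  35. ]))
t10 [223.1 210.8] [216 204  15  15 160]
s10 [405.5 165.5] [398 160  16  12 115]
w3 [318.5 162. ] [ 302  144   34   36 1052]
screen t10 s10 (array([438.5, 293.9,  36.1]), array([437.2, 291.2,  35.4]))
screen w3 s10 (array([438.4, 290.6,  36.9]), array([438.2, 290.3,  36.9]))
screen w3 t10 (array([435.7, 289.9,  50.5]), array([437.1, 290.7,  50.9]))
pen+rim z 20 [ 651.  -279.7] size [18.7 56.3] ang 179.8 px [312 231] [326 269]
```

```bash
python3 -c "
from workcell import ctrl
print(ctrl.close_job())"
```

```text
the job is handed in; nothing more can be done
None
```

I placed the meter, the canister, the bottle and the pen, in that order, each into its grey holder, and handed the job in at about 36 s. I did not use the purple trays.

**Last checks:**
- **Final pictures:** all four sit in their holders, the canister and bottle upright, the meter screen up and the pen flat. The gripper is open and clear, and the bin and wipes carton look unmoved.
- **Floor contact:** the canister, bottle and pen met the floor at the heights I had worked out, with 6–23 N on the wrist.
- **Meter:** it met the floor about 1 mm lower than predicted. One wrist reading there reached 39 N, well under the 120 N limit.

**Disagreements:**
- **Meter position:** it lies about 4 mm off centre along the tray, inside the 7 mm of slack.
- **Meter height:** three of the four height checks put its top at 35–37 mm against 39 mm expected, at both the key end and the screen, so it is not riding on the rim. The fourth, from two views too close together to be reliable, gave 50 mm, and I set it aside.

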